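Weigh a parts cassette on the sprung hook scale

ROBOT

A 6-joint arm with a two-finger parallel gripper is mounted at the origin on the work surface. World frame = base frame: x ahead of the robot, y to its left, z up, the work surface at z = 0. Lengths are in m, angles in rad, forces in N, time in s.
With the tool pointing down it reaches from about 0.35 to 0.85 m from the base axis. Payload 8.1 kg.
Tool frame: the origin (TCP) lies at the very end of the fingers, on their centre line; the grasp point (between the pads) lies robot.grip_point_offset behind it (robot.grip_point_offset is the distance from the TCP to the grasp point, in m); z points along the fingers, y is the line along which they close (so a half turn about z gives the same grasp; the last joint's range is limited). The gripper opens to 93 mm and grips with 3 to 60 N. Pads are 15 mm wide; open, the fingers measure 128 mm over their backs; the gripper's body (75 mm by 188 mm) begins 65 mm behind the grasp point.
Start: joints at [1.147, 0.13, 1.488, -0, 1.523, -0.085], TCP at [0.199, 0.566, 0.219] pointing down, gripper open.
Joint ranges: [-2.96, 2.96], [-0.89, 2.26], [0.02, 2.5], [-1.34, 4.48], [0, 2.73], [-2.66, 2.66]. Speed limits (rad/s): [2.39, 2.39, 2.79, 3.14, 3.14, 3.14].

INTERFACE

Orientations are given as a rotation vector (axis times angle).
In Python, from plant import robot, eyes gives the robot as it stands. The module is installed in compiled form; this text tells all that it offers.
- The arm moves only by the tool apply_moves, never from a script. Its argument "steps" is one flat list of numbers, 7 for each row, row after row: the shift along the tool's x, y, z in units of 30 mm (1.0 is 30 mm), then the turn, a rotation vector about the tool's x, y, z in units of 6 degrees (1.0 is 6 degrees), then the opening in per cent of the stroke, from 0 (shut) to 100 (fully open). In form: [dx, dy, dz, ax, ay, az, fingers, dx, dy, dz, ax, ay, az, fingers, ...]. A call has 1 to 12 rows; each row shifts and turns the commanded pose from where the row before left it, along the tool's axes as they then stand; what a row does not reach is not made up. A row lasts 1/12 s, in which the tool goes at most 41.7 mm and 7.16 degrees, less where a joint would pass 70% of its speed; a pose out of reach is approached as far as the arm can. A call is refused whole if a number of a shift passes 1 or a number of a turn 1, either way. A call with a gripper value outside its range is refused whole. The fingers move at their own pace and stop on an object; "grip_force" is the grip in N (left out, the last holds). Time passes only in rows, so rows that do not move let the fingers close. It gives the time, the measured TCP pose, the force, the opening and the grip force at its end, in the units of the state.
- robot.read_state(): the state, without advancing time (a new reading comes with each control period).
- eyes.read_camera(name): name is "scene" or "top" or "wrist"; returns the picture (384x512x3 uint8, red, green, blue); there is no depth.
- eyes.calibration(name): a dict with "K" (3x3 intrinsics, pixels), "k1" (the pictures are not rectified: a ray, as slopes to the right and down, at radius r is drawn at 1 + k1 r^2 times it, then the intrinsics apply), "R" (3x3) and "t" (3): a world point X has camera coordinates R X + t. Camera axes: x right, y down, z forward; pixel columns grow to the right and rows downward; lengths in m; the calibration is good to about 2 mm. A picture is of the moment at which its call begins: read the wrist's pose just before it. calibration takes no time and is no camera call; for the wrist camera it gives the pose at the moment of the call.
- robot.close_job(): hands the job in; it is judged then, once.
Trained networks look in the newest picture that a camera, given by its name, has taken for a name from the list of things; names that differ only in an ending like _2 or _b are one class to them, and where a whole thing is asked for, a point or a joint stands for the part that bears it (a point fixed in the world has none). Each returns a list of dicts, best first, with "conf" (0 to 1); they miss things now and then, are a little off and sometimes report something else, mostly with a low value. They report only what shows in the picture. A call takes as long as a camera call. They do not tell look-alikes from the thing itself.
- eyes.search_frame(camera, thing): "rect" ([left, top, width, height] in pixels, round what is visible of it).
- eyes.place_of(camera, thing): "xy" ([column, row] in pixels: a listed point, or the origin of a listed thing).
The state is a dict: "t": time; "q": joint angles; "dq": joint speeds; "joint_torque": joint torques, N m; "tool_pos": TCP position; "orientation": TCP orientation; "force": force on the tool from outside, world axes, zero at the start; "wrist_torque": the same for the moment, N m; "opening": finger opening in m; "gripper_force": force on a finger pad.
Only numpy, scipy, OpenCV 4.12 (cv2) and the standard library are available. Lean on these libraries where they do the work, as an engineer would, in place of code of your own. Each camera call takes 0.05 s, during which the arm holds its last target. There are 200 camera calls.

TASK

Check-weigh the green parts cassette: pick it up by its grip tab, hang it by its eye on the hook of the sprung scale, and lower it gently until the spring carries all of its unknown weight, so that nothing jerks or drops when you let go. Leave it hanging untouched until it has been quite still for over a second, then take it by the tab again, lift it slowly off the hook without snapping the spring (the hook should never travel faster than 8 cm a second, nor be knocked or forced), and set it down upright on the floor of the black tray, without dropping it. Leave everything else on the bench where it is.

Things in the scene. Friction and masses are not known exactly. Their poses are not given: they have to be found in the camera images.
- cassette_grip (a point): Green loose cassette: centre of its green grip tab, 130 mm above its underside. Tab 14 (x) x 24 (y) x 36 (z) mm: grip it from above across the 24 mm, fingers closing along y. Below it a neck 6 mm thick (x), 14 mm wide, 13 mm high leads to the eye's bar, centre 31 mm below this point. z up; symmetric front to back.
- cassette_eye (a point): Centre of the level steel bar (6 mm round, along y) at the top of the green cassette's eye, 99 mm above its underside. The eye is a window open along x: 36 mm high from the cassette's flat top to the bar's underside, 34 mm wide between two 6 mm legs. Axes as the grip's.
- cassette: The whole green cassette: box 50 (x) x 70 (y) x 60 (z) mm with eye and tab above, 148 mm tall in all. Mass unknown, 0.12 to 0.68 kg (its fill differs every time). Origin at the centre of its underside.
- hook_seat (a point): Lowest point of the hook's upper surface, bottom of its V; moves with the hook. Steel strip 14 mm wide (y), 4 mm thick; from here it rises at 45 degrees to -x (free tip, towards the robot and its left) and to +x, then runs level, its top 13 mm above this point, to the red carriage 87 mm away. Underside of the V 6 mm below. A bar resting in the V has its centre 4 mm above this point. z up.
- hook_tip (a point): Free end of the hook: 13 mm ahead (hook's -x) of the seat and 13 mm above it. The eye goes on along the hook's +x with its bar above this tip and the cassette's top below the V, then down. Nothing stands above the hook.
- hook (a joint): How far the hook is drawn down, m: 0 empty (top stop, seat 235 mm above the bench) to 0.13 (bottom stop). Soft, lightly damped spring: leaves the top stop at 0.3 N, then 60 N per metre, so a load of F newtons comes to rest at (F - 0.3) / 60 m.
- scale: The scale: grey foot, aluminium column 360 mm tall standing 110 mm behind (+x) the hook's seat, red hook carriage on its front. Fixed to the bench. Origin on the bench right below the hook's seat; its -x is where the hook points.
- tray: Black open tray, fixed, 130 (x) x 150 (y) mm, 16 mm high, walls and floor 5 mm thick; origin at the centre of its underside. The cassette goes inside, any way round.
- cassette_yellow_grip (a point): A yellow cassette of the same build, bystander; centre of its tab.
- cassette_red_grip (a point): A red cassette of the same build, bystander; centre of its tab.
- reel_a: White component reel lying flat, 90 mm across, 14 mm high, loose bystander; origin under its centre.
- flux: Small amber bottle, 36 mm across, 70 mm tall, loose bystander; origin under its centre.
- driver: Orange screwdriver, 150 mm long, lying, loose bystander.
There are look-alikes about, which are no part of the job. Several things have the shape of the cassette; the one meant has the colours described above.

How it is judged:
By the outcome, as a careful person would: the job done as asked, in the order asked, and still so for the second after the job is handed in, with the robot touching nothing.
It also fails if it takes over 72 s, if anything falls off the work surface, if the arm or the gripper's body presses on something with over 40 N, if the wrist force passes 120 N, or if a joint passes its speed limit or range.

## Working session

There is one attempt and no reset: what is moved stays moved. The work goes in short steps, Python scripts to look and compute and a tool call to move; the robot and the scene stay as the last step left them, time stands still between calls to the robot, and variables do not carry over. Pictures are saved under pics/ and viewed, at most 10 in all, crops included, and the job is handed in when it is done.

Besides the shell and the picture viewer there is one more tool, called after ">>>" as a command line: name --argument value ..., lists and objects as JSON in quotes. apply_moves: Moves the arm, as the interface text tells. Its arguments: {"type":"object","properties":{"steps":{"type":"array"},"grip_force":{"type":"number"}},"required":["steps"]}

```bash
mkdir -p pics; cat > h.py <<'E'
from plant import robot, eyes
import numpy as np, cv2
from scipy.spatial.transform import Rotation as Ro
def ray(c,xy):
    K=np.array(c["K"]);d=[(xy[0]-K[0,2])/K[0,0],(xy[1]-K[1,2])/K[1,1]]
    rd=np.hypot(*d);r=rd
    for _ in range(20): r=rd/(1+c["k1"]*r*r)
    s=r/rd if rd>0 else 1
    R=np.array(c["R"]);t=np.array(c["t"])
    v=R.T@np.array([d[0]*s,d[1]*s,1]);return -R.T@t,v/np.linalg.norm(v)
def atz(c,xy,z):
    o,v=ray(c,xy);return o+v*(z-o[2])/v[2]
def tri(rays):
    A=np.zeros((3,3));b=np.zeros(3)
    for o,v in rays:
        P=np.eye(3)-np.outer(v,v);A+=P;b+=P@o
    x=np.linalg.solve(A,b);return x,[float(np.linalg.norm((np.eye(3)-np.outer(v,v))@(x-o))) for o,v in rays]
def snap(n):
    c=eyes.calibration(n);im=eyes.read_camera(n);return c,im
def save(im,f): cv2.imwrite("pics/"+f,cv2.cvtColor(np.ascontiguousarray(im),cv2.COLOR_RGB2BGR))
E
cat > a.py <<'E'
from h import *
np.set_printoptions(precision=3,suppress=True)
s=robot.read_state();print(s)
ims=[]
for n in("scene","top"):
    c,im=snap(n);ims.append(im)
    print(n,"cam",(-np.array(c["R"]).T@c["t"]))
    for th in("cassette_grip","cassette_eye","cassette","hook_seat","hook_tip","scale","tray","flux","driver","reel_a"):
        for p in eyes.place_of(n,th)[:4]:
            z={"cassette_grip":.13,"cassette_eye":.099,"hook_seat":.235,"hook_tip":.248}.get(th,0)
            print(th,np.round(p["xy"],1),round(p["conf"],2),atz(c,p["xy"],z))
c,im=snap("wrist")
save(cv2.resize(np.hstack(ims),(800,300)),"a.png");save(ims[0],"scene.png");save(ims[1],"top.png")
E
python3 a.py
```

```text
{'t': 0.0, 'q': array([ 1.147,  0.131,  1.489,  0.   ,  1.523, -0.085]), 'dq': array([ 0.001,  0.001,  0.   , -0.001, -0.001, -0.   ]), 'joint_torque': array([  0.001, -55.981, -49.177,   0.077,   0.035,  -0.   ]), 'tool_pos': array([0.199, 0.565, 0.218]), 'orientation': array([-0.53 , -3.096,  0.003]), 'force': array([-0.125, -0.494, -0.418]), 'wrist_torque': array([-0.017, -0.03 , -0.011]), 'gripper_force': 0.0, 'opening': 0.09325843692800567}
scene cam [1.098 0.302 0.996]
cassette_grip [174.1 115.3] 0.83 [ 0.412 -0.418  0.13 ]
cassette_grip [146.  151.4] 0.64 [ 0.58  -0.392  0.13 ]
cassette_grip [183.2 145.2] 0.59 [ 0.503 -0.313  0.13 ]
cassette_grip [285.9 317.3] 0.3 [0.804 0.202 0.13 ]
cassette_eye [141.3 161.6] 0.93 [ 0.601 -0.401  0.099]
cassette_eye [275.7 195.7] 0.71 [0.504 0.009 0.099]
cassette_eye [174.1 122. ] 0.68 [ 0.413 -0.424  0.099]
cassette_eye [181.5 150.1] 0.64 [ 0.501 -0.326  0.099]
cassette [149.8 178.8] 0.98 [ 0.589 -0.406  0.   ]
cassette [184.7 171.6] 0.64 [ 0.506 -0.328  0.   ]
hook_seat [274.  190.4] 0.75 [0.582 0.042 0.235]
hook_tip [278.6 194.6] 0.84 [0.5
[... 477 characters left out ...]
[ 0.503 -0.323  0.099]
cassette_eye [394.1 252.7] 0.74 [ 0.408 -0.42   0.099]
cassette [345.9 221.4] 0.8 [ 0.5   -0.312  0.   ]
cassette [375.9 187.6] 0.77 [ 0.6   -0.406 -0.   ]
cassette [386.4 249.8] 0.76 [ 0.415 -0.43   0.   ]
hook_seat [216. 180.] 0.97 [0.592 0.05  0.235]
hook_seat [126.3 146.4] 0.41 [0.678 0.27  0.235]
hook_tip [212.5 177. ] 0.96 [0.597 0.057 0.248]
scale [267.7 250.4] 0.32 [ 0.419 -0.08   0.   ]
tray [142.2 233.3] 0.82 [0.473 0.288 0.   ]
flux [172.2 137.4] 0.67 [0.76  0.202 0.   ]
flux [349.2 158.6] 0.47 [ 0.689 -0.329  0.   ]
driver [267.7 251.8] 0.56 [ 0.415 -0.08   0.   ]
driver [353.2 219.1] 0.27 [ 0.507 -0.334  0.   ]
reel_a [201.3 249.7] 0.96 [0.423 0.114 0.   ]
```

```bash
python3 - <<'E'
import cv2,numpy as np
s=cv2.imread("pics/scene.png");t=cv2.imread("pics/top.png")
a=cv2.resize(s[90:290,100:400],(600,400),interpolation=3)
b=cv2.resize(t[130:290,120:420],(600,320),interpolation=3)
cv2.imwrite("pics/s1.png",cv2.resize(s,(768,576)));cv2.imwrite("pics/t1.png",cv2.resize(t,(768,576)))
E
```

```text
(no output)
```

View pics/s1.png

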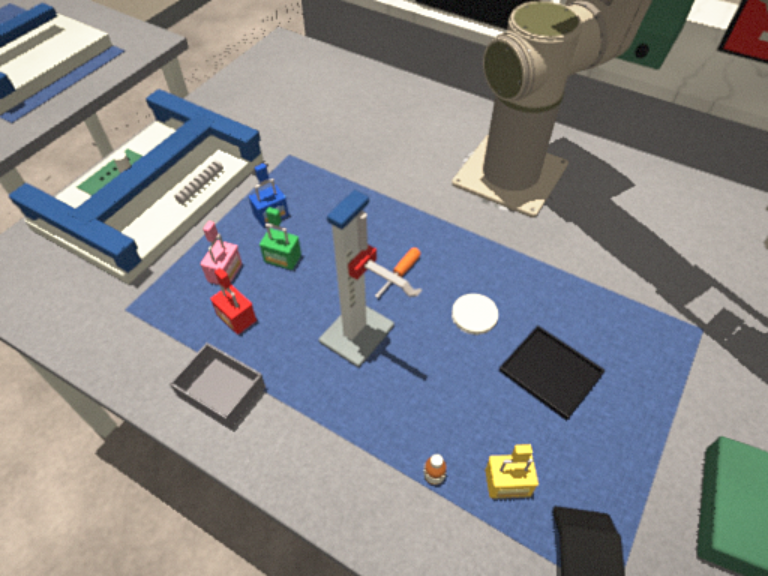

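View pics/t1.png

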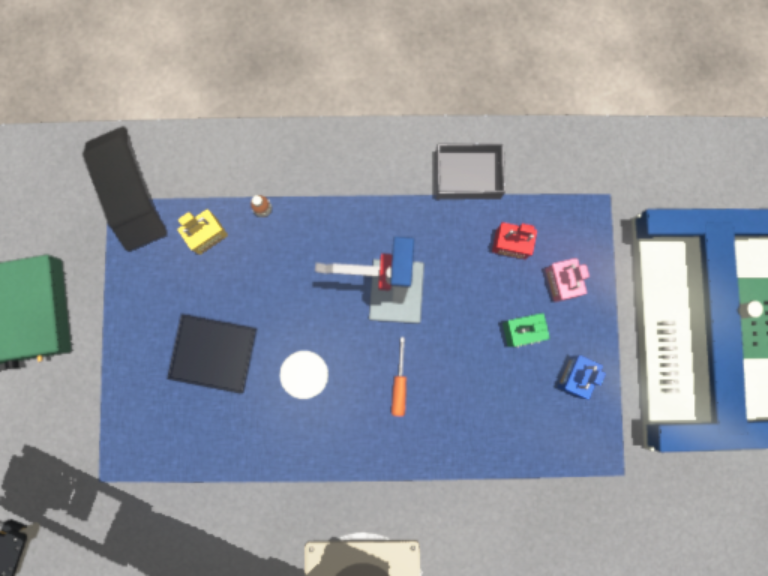

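Scene view (1.5x): the cassette-shaped things are blue (268,205), green (280,245), pink (220,260), red (233,308) and yellow (512,475). In the top view green is at (528,330) and the hook tip is at (318,268), pointing along +y. The true tray is the black one at (212,353); the grey tray at (470,170) and the black box at (125,190) are decoys. The green cassette fits the description. I'll confirm it in a crop and measure the yaws.

```bash
python3 - <<'E'
from h import *
np.set_printoptions(precision=4,suppress=True)
t=cv2.imread("pics/top.png");s=cv2.imread("pics/scene.png");c=eyes.calibration("top")
cr=cv2.resize(t[150:270,320:420],(500,600),interpolation=3);sc=cv2.resize(s[105:225,135:195],(300,600),interpolation=3)
cv2.imwrite("pics/crop.png",np.hstack([cr,sc]))
h=cv2.cvtColor(t,cv2.COLOR_BGR2HSV)
m=cv2.inRange(h,(45,120,40),(80,255,255));m[:, :320]=0;m[:,420:]=0
n,l,st,ce=cv2.connectedComponentsWithStats(m);i=1+st[1:,4].argmax();ys,xs=np.where(l==i)
r=cv2.minAreaRect(np.c_[xs,ys].astype(np.float32));print(st[i],ce[i],r)
P=[atz(c,p,.06) for p in cv2.boxPoints(r)];
for a,b in zip(P,P[1:]+P[:1]): print(a,np.linalg.norm(b-a),np.degrees(np.arctan2(*(b-a)[1::-1])))
for px in((318/1.5,268/1.5),(380/1.5,270.5/1.5)):print("hook",atz(c,px,.248))
d=np.subtract((403,415),(403,340));print("tray corners",[atz(c,(x/1.5,y/1.5),.016) for x,y in((183,315),(256,327),(243,391),(169,379))])
E
```

```text
[337 209  29  22 416] [350.8389 219.5505] ((350.33203125, 219.5609130859375), (17.109146118164062, 27.791282653808594), 77.19573211669922)
[ 0.5176 -0.2686  0.06  ] 0.07933265869698168 -78.08395389740829
[ 0.534  -0.3462  0.06  ] 0.048044701366459115 -169.2988374160807
[ 0.4868 -0.3552  0.06  ] 0.07902470018185044 101.77282227087689
[ 0.4707 -0.2778  0.06  ] 0.04784163668744089 11.06517703057169
hook [0.5929 0.0582 0.248 ]
hook [ 0.5877 -0.0403  0.248 ]
tray corners [array([0.5406, 0.3442, 0.016 ]), array([0.5157, 0.2009, 0.016 ]), array([0.393, 0.225, 0.016]), array([0.4169, 0.3691, 0.016 ])]
```

View pics/crop.png

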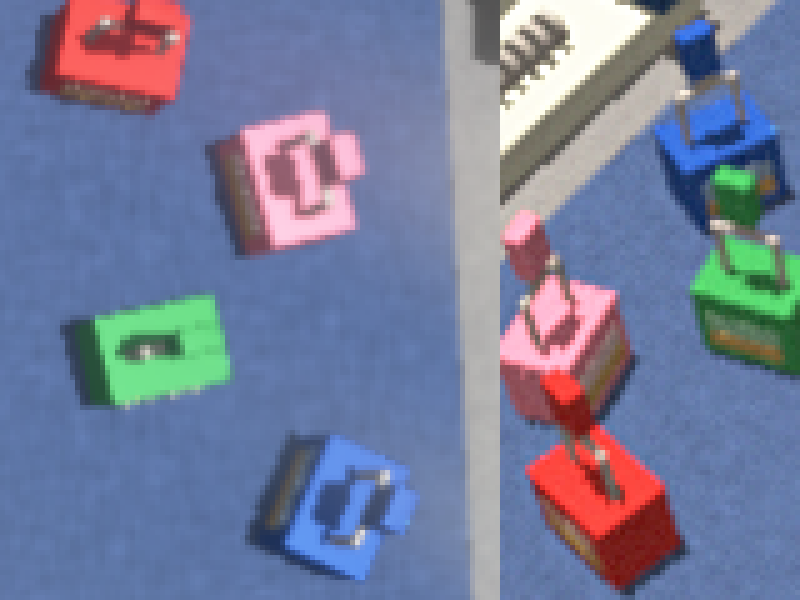

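The crop confirms the green cassette at (160,350), long axis at about 101°. The neighbours, pink (300,180) and blue (340,510), are clear of it. Moving over.

>>> apply_moves --steps '[0,0,-0.8,0,0,-1,60,0,0,-0.8,0,0,-1,60,0,0,-0.8,0,0,-1,60,0,0,-0.8,0,0,-1,60,0,0,0,0,0,-1,60,-0.14,-1,0,0,0,0,60,-0.14,-1,0,0,0,0,60,-0.14,-1,0,0,0,0,60,-0.14,-1,0,0,0,0,60,-0.14,-1,0,0,0,0,60,-0.14,-1,0,0,0,0,60,-0.14,-1,0,0,0,0,60]'

```text
t: 2.15
tool_pos: [0.267, 0.3636, 0.3147]
orientation: [-0.29, 3.128, 0.0]
force: [0.4, 0.0, 0.9]
opening: 0.0558
gripper_force: 0.0
```

>>> apply_moves --steps '[-0.14,-1,0,0,0,0,60,-0.14,-1,0,0,0,0,60,-0.14,-1,0,0,0,0,60,-0.14,-1,0,0,0,0,60,-0.14,-1,0,0,0,0,60,-0.14,-1,0,0,0,0,60,-0.14,-1,0,0,0,0,60,-0.14,-1,0,0,0,0,60,-0.14,-1,0,0,0,0,60,-0.14,-1,0,0,0,0,60,-0.14,-1,0,0,0,0,60,-0.14,-1,0,0,0,0,60]'

```text
t: 3.15
tool_pos: [0.3828, 0.0187, 0.315]
orientation: [-0.29, 3.127, -0.0]
force: [1.3, 0.5, -0.6]
opening: 0.0553
gripper_force: 0.0
```

>>> apply_moves --steps '[-0.14,-1,0,0,0,0,60,-0.14,-1,0,0,0,0,60,-0.14,-1,0,0,0,0,60,-0.14,-1,0,0,0,0,60,-0.14,-1,0,0,0,0,60,-0.14,-1,0,0,0,0,60,-0.14,-1,0,0,0,0,60,-0.14,-1,0,0,0,0,60,-0.14,-0.5,0,0,0,0,60,0,0,0,0,0,0,60,0,0,0,0,0,0,60,0,0,0,0,0,0,60]'

```text
t: 4.15
tool_pos: [0.4664, -0.2229, 0.3146]
orientation: [0.29, -3.128, -0.001]
force: [0.2, 0.8, 0.1]
opening: 0.0558
gripper_force: 0.0
```

```bash
cat > st.py <<'E'
from h import *
np.set_printoptions(precision=4,suppress=True)
def st():
    s=robot.read_state();R=Ro.from_rotvec(s["orientation"]).as_matrix()
    print("t",round(s["t"],2),"tcp",np.round(s["tool_pos"],4),"psi",round(float(np.degrees(np.arctan2(R[1,1],R[0,1]))),2),"tilt",np.round(R[:2,2],4),"F",np.round(s["force"],2),"open",round(s["opening"],4),"gf",round(s["gripper_force"],1));return s,R
E
cat > w.py <<'E'
from st import *
import sys
print("off",robot.grip_point_offset)
s,R=st();print(s["q"])
rs={}
for n in("wrist","top","scene"):
    c,im=snap(n)
    if n=="wrist": save(cv2.resize(im,(640,480)),sys.argv[1])
    for th,z in(("cassette_grip",.13),("cassette_eye",.099),("cassette",0)):
        for p in eyes.place_of(n,th)[:3]: print(n,th,np.round(p["xy"],1),round(p["conf"],2),atz(c,p["xy"],z))
E
python3 w.py w1.png
```

```text
off 0.0188
t 4.15 tcp [ 0.4664 -0.2229  0.3146] psi 100.59 tilt [-0.0002  0.0005] F [0.24 0.81 0.15] open 0.0558 gf 0.0
[-0.5452 -0.1147  1.5615  0.0003  1.6952 -2.3008]
wrist cassette_grip [178.5 187.4] 0.75 [ 0.5043 -0.3134  0.13  ]
wrist cassette_grip [99.9 99.3] 0.61 [ 0.4124 -0.4195  0.13  ]
wrist cassette_grip [107.4 240.4] 0.59 [ 0.599  -0.4035  0.13  ]
wrist cassette_eye [182.4 180.2] 0.86 [ 0.5036 -0.3159  0.099 ]
wrist cassette_eye [120.9 228. ] 0.82 [ 0.5932 -0.3984  0.099 ]
wrist cassette_eye [113.4  98.7] 0.7 [ 0.4112 -0.4178  0.099 ]
wrist cassette [194.5 162.7] 0.96 [ 0.4998 -0.3193  0.    ]
wrist cassette [142.9 209. ] 0.91 [ 0.6015 -0.4015  0.    ]
wrist cassette [143.3 100.7] 0.74 [ 0.413  -0.4151  0.    ]
top cassette_grip [397.3 251. ] 0.67 [ 0.4132 -0.4184  0.13  ]
top cassette_eye [345.6 153. ] 0.68 [ 0.6845 -0.2969  0.099 ]
top cassette_eye [393.5 247.3] 0.48 [ 0.4229 -0.4187  0.099 ]
top cassette [386.4 250.7] 0.73 [ 0.4125 -0.4295  0.    ]
top cassette [212.8 178.3] 0.23 [0.6335 0.0797 0.    ]
scene cassette_grip [183.7 143.5] 0.88 [ 0.4964 -0.3156  0.13  ]
scene cassette_grip [173.  112.4] 0.67 [ 0.4033 -0.4294  0.13  ]
scene cassette_grip [141.8 152.6] 0.65 [ 0.5902 -0.3991  0.13  ]
scene cassette_eye [175.  123.2] 0.78 [ 0.4163 -0.4177  0.099 ]
scene cassette_eye [143.2 164.5] 0.67 [ 0.607  -0.3886  0.099 ]
scene cassette_eye [182.8 150.6] 0.57 [ 0.5005 -0.3216  0.099 ]
scene cassette [189.2 169.9] 0.86 [ 0.4928 -0.3196  0.    ]
scene cassette [179.7 145.3] 0.61 [ 0.4201 -0.4148  0.    ]
scene cassette [150.7 177.3] 0.61 [ 0.5825 -0.4077  0.    ]
```

View pics/w1.png

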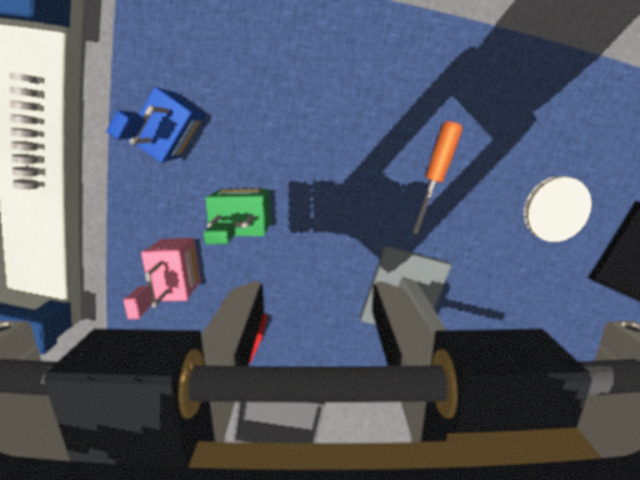

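>>> apply_moves --steps '[-0.16,-0.82,0.4,0,0,0,60,-0.16,-0.82,0.4,0,0,0,60,-0.16,-0.82,0.4,0,0,0,60,-0.16,-0.82,0.4,0,0,0,60,0,0,0.5,0,0,0,60,0,0,0,0,0,0,60,0,0,0,0,0,0,60,0,0,0,0,0,0,60]'

```text
t: 5.42
tool_pos: [0.5037, -0.3163, 0.2526]
orientation: [-0.29, 3.128, -0.001]
force: [0.3, -0.2, 0.1]
opening: 0.0554
gripper_force: 0.0
```

```bash
sed -i 's/("wrist","top","scene")/("wrist",)/' w.py; python3 w.py w2.png; python3 - <<'E'
from st import *
c=eyes.calibration("wrist");im=cv2.imread("pics/w2.png");im=cv2.resize(im,(512,384),interpolation=cv2.INTER_AREA)
h=cv2.cvtColor(im,cv2.COLOR_BGR2HSV);m=cv2.inRange(h,(45,110,30),(80,255,255))
n,l,s,ce=cv2.connectedComponentsWithStats(m)
for i in range(1,n):
    if s[i,4]>80:
        ys,xs=np.where(l==i);r=cv2.minAreaRect(np.c_[xs,ys].astype(np.float32));print(s[i],ce[i],r)
E
```

```text
off 0.0188
t 5.42 tcp [ 0.5037 -0.3163  0.2526] psi 100.61 tilt [ 0.0005 -0.0003] F [ 0.26 -0.25  0.11] open 0.0554 gf 0.0
[-0.647   0.1038  1.4554  0.0001  1.5818 -2.403 ]
wrist cassette_grip [254.1 185.2] 0.89 [ 0.5034 -0.3154  0.13  ]
wrist cassette_grip [164.6  71.6] 0.78 [ 0.4087 -0.4197  0.13  ]
wrist cassette_grip [164.6 251.8] 0.63 [ 0.6    -0.4012  0.13  ]
wrist cassette_eye [172.8  79.1] 0.93 [ 0.4133 -0.4198  0.099 ]
wrist cassette_eye [172.6 238.3] 0.66 [ 0.5983 -0.4006  0.099 ]
wrist cassette [188.5 211.2] 0.95 [ 0.6011 -0.4021  0.    ]
wrist cassette [255.8 159. ] 0.82 [ 0.5002 -0.3136  0.    ]
wrist cassette [194.8  85.4] 0.55 [ 0.4137 -0.4161  0.    ]
[ 225  145   56   50 2079] [252.9182 168.6542] ((252.5, 169.5), (49.0, 55.0), 90.0)
```

View pics/w2.png

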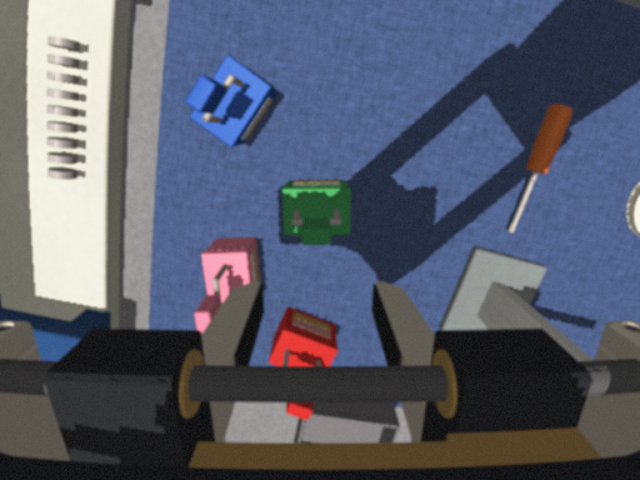

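Viewed: the tab, at (318,230), is centred between the fingers and square to them. Descend and grip.

>>> apply_moves --steps '[0,0,0.8,0,0,0,60,0,0,0.8,0,0,0,60,0,0,0.8,0,0,0,60,0,0,0.8,0,0,0,60,0,0,0.8,0,0,0,60,0,0,0.4,0,0,0,60,0,0,0.3,0,0,0,60,0,0,0,0,0,0,60,0,0,0,0,0,0,40,0,0,0,0,0,0,25,0,0,0,0,0,0,10,0,0,0,0,0,0,0]' --grip_force 30

```text
t: 6.62
tool_pos: [0.5043, -0.3172, 0.1122]
orientation: [-0.29, 3.126, -0.002]
force: [0.2, -0.5, 0.2]
opening: 0.0341
gripper_force: 0.0
```

>>> apply_moves --steps '[0,0,0,0,0,0,0,0,0,0,0,0,0,0,0,0,0,0,0,0,0]'

```text
t: 6.87
tool_pos: [0.5039, -0.317, 0.1114]
orientation: [-0.29, 3.127, -0.001]
force: [-0.5, -0.9, 3.3]
opening: 0.0242
gripper_force: 30.0
```

```bash
python3 -c "
from st import *
st()"
```

```text
t 6.87 tcp [ 0.5039 -0.317   0.1114] psi 100.58 tilt [ 0.0009 -0.0008] F [-0.54 -0.86  3.3 ] open 0.0242 gf 30.0
```

>>> apply_moves --steps '[0,0,-0.2,0,0,0,0,0,0,-0.4,0,0,0,0,0,0,-0.7,0,0,0,0,0,0,-0.8,0,0,0,0,0,0,-0.8,0,0,0,0,0,0,-0.8,0,0,0,0,0,0,-0.8,0,0,0,0,0,0,-0.8,0,0,0,0,0,0,-0.8,0,0,0,0,0,0,-0.6,0,0,0,0,0,0,-0.3,0,0,0,0,0,0,0,0,0,0,0]'

```text
t: 7.87
tool_pos: [0.5042, -0.3171, 0.3238]
orientation: [-0.29, 3.125, -0.005]
force: [1.3, -0.1, -4.8]
opening: 0.0239
gripper_force: 30.0
```

>>> apply_moves --steps '[0,0,0,0,0,0,0,0,0,0,0,0,0,0]'

```text
t: 8.03
tool_pos: [0.503, -0.3162, 0.3187]
orientation: [0.29, -3.126, -0.003]
force: [-0.8, 0.1, -4.9]
opening: 0.0239
gripper_force: 30.0
```

```bash
python3 - <<'E'
from st import *
st()
t=cv2.imread("pics/top.png");s=cv2.imread("pics/scene.png")
a=cv2.resize(t[160:210,200:290],None,fx=8,fy=8,interpolation=2)[:300,:720]
a=cv2.resize(t[165:200,200:280],None,fx=8,fy=8,interpolation=2)
b=cv2.resize(s[160:200,220:300],None,fx=8,fy=8,interpolation=2)
cv2.imwrite("pics/hk.png",np.vstack([a,b]))
E
```

```text
t 8.03 tcp [ 0.503  -0.3162  0.3187] psi 100.59 tilt [-0.0024  0.0018] F [-0.84  0.08 -4.85] open 0.0239 gf 30.0
```

View pics/hk.png

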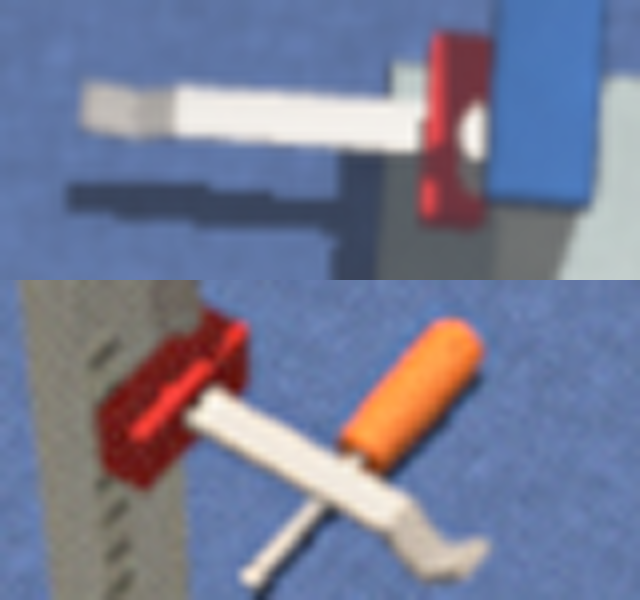

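Hook crop. Top view: tip edge at (82,106), seat crease at about (132,110), strip root at (420,122). Scene view: tip at (480,548), V at about (430,565).

```bash
python3 - <<'E'
from st import *
st()
c=eyes.calibration("top");f=lambda x,y,z:atz(c,(200+x/8-.5+.0625,165+y/8-.5+.0625),z)
T=f(82,106,.248);S=f(132,110,.235);E=f(175,110,.248);B=f(420,122,.248);print(T,S,E,B)
d=E-B;print(np.degrees(np.arctan2(d[1],d[0])),np.degrees(np.arctan2(*(T-B)[1::-1])))
c2=eyes.calibration("scene");g=lambda x,y,z:atz(c2,(220+x/8-.44,160+(y-280)/8-.44),z)
print(g(480,548,.248),g(430,565,.235),g(408,505,.248),g(205,405,.248))
E
```

```text
t 8.03 tcp [ 0.503  -0.3162  0.3187] psi 100.59 tilt [-0.0024  0.0018] F [-0.84  0.08 -4.85] open 0.0239 gf 30.0
[0.595  0.0634 0.248 ] [0.5957 0.0496 0.235 ] [0.5934 0.0357 0.248 ] [ 0.589  -0.0373  0.248 ]
86.4907099983852 86.58122254004122
[0.5909 0.0619 0.248 ] [0.5954 0.048  0.235 ] [0.5879 0.0356 0.248 ] [ 0.5864 -0.037   0.248 ]
```

>>> apply_moves --steps '[0,0,0,0,0,0.5,0,0,0,0,0,0,1,0,0,0,0,0,0,1,0,0,0,0,0,0,1,0,0,0,0,0,0,1,0,0,0,0,0,0,1,0,0,0,0,0,0,1,0,0,0,0,0,0,1,0,0,0,0,0,0,1,0,0,0,0,0,0,1,0,0,0,0,0,0,1,0,0,0,0,0,0,1,0]'

```text
t: 9.03
tool_pos: [0.5029, -0.3161, 0.3183]
orientation: [-1.538, -2.735, -0.001]
force: [-0.6, -0.4, -4.6]
opening: 0.0239
gripper_force: 30.0
```

>>> apply_moves --steps '[0,0,0,0,0,1,0,0,0,0,0,0,1,0,0,0,0,0,0,1,0,0,0,0,0,0,1,0,0,0,0,0,0,1,0,0,0,0,0,0,0.85,0,0,0,0,0,0,0,0,0,0,0,0,0,0,0]'

```text
t: 9.7
tool_pos: [0.503, -0.3163, 0.3189]
orientation: [-2.283, -2.154, 0.001]
force: [0.9, 0.9, -4.2]
opening: 0.0239
gripper_force: 30.0
```

```bash
python3 - <<'E'
from st import *
s,R=st()
p=s["tool_pos"]
for w in([.41,-.12],[.41,.13],[.5975,.114]):
    d=np.array([*w,p[2]])-p;print(R.T@d/.03);p=p+d
E
```

```text
t 9.7 tcp [ 0.503  -0.3163  0.3189] psi -3.35 tilt [-0.0022  0.0017] F [ 0.88  0.87 -4.2 ] open 0.0239 gf 30.0
[ 6.3497 -3.4776  0.0179]
[ 8.3191 -0.4865  0.0141]
[-0.1675  6.2705 -0.0147]
```

>>> apply_moves --steps '[0.4,-0.25,0,0,0,0,0,0.85,-0.45,0,0,0,0,0,0.85,-0.47,0,0,0,0,0,0.85,-0.47,0,0,0,0,0,0.85,-0.47,0,0,0,0,0,0.85,-0.47,0,0,0,0,0,0.85,-0.47,0,0,0,0,0,0.85,-0.43,0,0,0,0,0,0.9,-0.05,0,0,0,0,0,0.9,-0.05,0,0,0,0,0,0.9,-0.05,0,0,0,0,0,0.9,-0.05,0,0,0,0,0]'

```text
t: 10.7
tool_pos: [0.4111, -0.0107, 0.3202]
orientation: [-2.285, -2.156, 0.0]
force: [0.7, 0.4, -4.2]
opening: 0.0239
gripper_force: 30.0
```

>>> apply_moves --steps '[0.9,-0.05,0,0,0,0,0,0.9,-0.05,0,0,0,0,0,0.9,-0.05,0,0,0,0,0,0.9,-0.05,0,0,0,0,0,0.6,0.2,0,0,0,0,0,0.3,0.5,0,0,0,0,0,0,0.8,0,0,0,0,0,0,0.9,0,0,0,0,0,0,0.9,0,0,0,0,0,0,0.9,0,0,0,0,0,0,0.8,0,0,0,0,0,0,0.5,0,0,0,0,0]'

```text
t: 11.7
tool_pos: [0.5801, 0.1127, 0.319]
orientation: [-2.285, -2.155, 0.002]
force: [-0.1, 0.5, -4.1]
opening: 0.0239
gripper_force: 30.0
```

>>> apply_moves --steps '[0,0.3,0,0,0,0,0,0,0,0,0,0,0,0,0,0,0,0,0,0,0,0,0,0,0,0,0,0]'

```text
t: 12.03
tool_pos: [0.5869, 0.1126, 0.3202]
orientation: [-2.286, -2.154, 0.001]
force: [0.7, 0.9, -4.5]
opening: 0.0235
gripper_force: 30.0
```

```bash
python3 - <<'E'
from st import *
s,R=st()
p=s["tool_pos"]
for w in([.5975,.114,.2732],[.5936,.0493,.2732]):
    d=np.array(w)-p;print(R.T@d/.03);p=p+d
ims=[]
for n in("scene","top"):
    c,im=snap(n);ims.append(im)
    for th,z in(("cassette_grip",p[2]+.0188),("cassette_eye",.306),("hook_seat",.235),("hook_tip",.248)):
        for q in eyes.place_of(n,th)[:2]: print(n,th,np.round(q["xy"],1),round(q["conf"],2),atz(c,q["xy"],z))
c,im=snap("wrist")
a=cv2.resize(ims[0][110:260,200:370],(450,400),interpolation=2)
save(np.hstack([a,cv2.resize(im,(350,400))]),"pre.png")
E
```

```text
t 12.03 tcp [0.5869 0.1126 0.3202] psi -3.42 tilt [-0.0011 -0.0001] F [ 0.68  0.92 -4.47] open 0.0235 gf 30.0
[0.0679 0.3504 1.5658]
[-2.1606 -0.001   0.0003]
scene cassette_grip [142.5 151.4] 0.81 [ 0.6813 -0.2691  0.292 ]
scene cassette_grip [304.4 176.6] 0.75 [0.5499 0.1021 0.292 ]
scene cassette_eye [299.3 185.4] 0.94 [0.5891 0.1077 0.306 ]
scene cassette_eye [176.7 124.8] 0.78 [ 0.5759 -0.2444  0.306 ]
scene hook_seat [275.9 194. ] 0.86 [0.5891 0.0516 0.235 ]
scene hook_tip [277.7 194.7] 0.79 [0.5974 0.0605 0.248 ]
top cassette_grip [383.6 182.7] 0.94 [ 0.5722 -0.3393  0.292 ]
top cassette_grip [396.6 250.7] 0.76 [ 0.4166 -0.3622  0.292 ]
top cassette_eye [394.3 246.8] 0.86 [ 0.4256 -0.3527  0.306 ]
top cassette_eye [383.9 184.6] 0.73 [ 0.5658 -0.3355  0.306 ]
top hook_seat [217.4 183. ] 0.82 [0.5842 0.0464 0.235 ]
top hook_tip [213.  178.1] 0.65 [0.5942 0.0558 0.248 ]
```

View pics/pre.png

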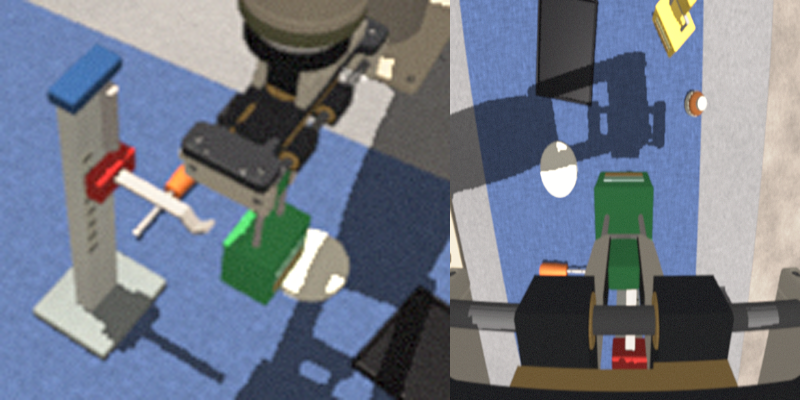

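Pre-hook view: the cassette hangs just ahead of the hook tip at (208,225), with the hook aligned to the eye. Lower to eye height and check before advancing.

>>> apply_moves --steps '[0,0.1,0.2,0,0,0,0,0,0.15,0.4,0,0,0,0,0,0.1,0.4,0,0,0,0,0,0,0.4,0,0,0,0,0,0,0.17,0,0,0,0,0,0,0,0,0,0,0,0,0,0,0,0,0,0,0,0,0,0,0,0,0]'

```text
t: 13.25
tool_pos: [0.5982, 0.1119, 0.2741]
orientation: [2.288, 2.152, 0.001]
force: [0.5, -0.0, -4.3]
opening: 0.024
gripper_force: 30.0
```

```bash
cat > k.py <<'E'
from st import *
import sys
s,R=st();p=s["tool_pos"];print(R.T@(np.array([.5936,.0493,.2732])-p)/.03)
fs=[]
im=None
c,im=snap("scene")
K=np.array(c["K"])
def proj(X):
    v=np.array(c["R"])@X+np.array(c["t"]);u=v[:2]/v[2];u=u*(1+c["k1"]*(u@u));return K[:2,:2]@u+K[:2,2]
gp=p-np.array([0,0,.0])+np.array([0,0,.0188])
print("expect grip",proj(gp),"eye",proj(gp-[0,0,.031]))
for th in("cassette_grip","cassette_eye","hook_seat","hook_tip","cassette"):
    for q in eyes.place_of("scene",th)[:4]:
        if q["xy"][0]>240: print(th,np.round(q["xy"],1),round(q["conf"],2))
c3,im3=snap("wrist")
a=cv2.resize(im[120:240,230:360],(450,415),interpolation=2)
if len(sys.argv)>1: save(np.hstack([a,cv2.resize(im3,(350,415))]),sys.argv[1])
st()
E
python3 k.py pre2.png
```

```text
t 13.25 tcp [0.5982 0.1119 0.2741] psi -3.51 tilt [0.0008 0.0001] F [ 0.46 -0.02 -4.33] open 0.024 gf 30.0
[-2.0935 -0.0267  0.0291]
expect grip [298.584  192.5462] eye [297.4208 200.6456]
cassette_grip [296.1 191.7] 0.97
cassette_grip [296.7 203.6] 0.6
cassette_eye [296.5 201. ] 0.93
hook_seat [271.5 189.3] 0.8
cassette [294.4 224.2] 0.79
cassette [346.5 303.4] 0.48
t 13.6 tcp [0.5982 0.1119 0.274 ] psi -3.51 tilt [0.0007 0.0001] F [-1.16  0.27 -4.77] open 0.0239 gf 30.0
```

>>> apply_moves --steps '[-0.05,0,0.07,0,0,0,0,-0.12,0,0,0,0,0,0,-0.15,0,0,0,0,0,0,-0.15,0,0,0,0,0,0,-0.15,0,0,0,0,0,0,-0.15,0,0,0,0,0,0,-0.15,0,0,0,0,0,0,-0.15,0,0,0,0,0,0,-0.15,0,0,0,0,0,0,-0.13,0,0,0,0,0,0,0,0,0,0,0,0,0,0,0,0,0,0,0,0]'

```text
t: 14.6
tool_pos: [0.5956, 0.0712, 0.2715]
orientation: [-2.289, -2.152, -0.0]
force: [0.1, 1.0, -4.8]
opening: 0.0239
gripper_force: 30.0
```

>>> apply_moves --steps '[-0.05,0,0,0,0,0,0,-0.1,0,0,0,0,0,0,-0.12,0,0,0,0,0,0,-0.12,0,0,0,0,0,0,-0.12,0,0,0,0,0,0,-0.12,0,0,0,0,0,0,-0.07,0,0,0,0,0,0,-0.03,0,0,0,0,0,0,0,0,0,0,0,0,0,0,0,0,0,0,0,0]'

```text
t: 15.43
tool_pos: [0.5943, 0.0496, 0.2715]
orientation: [-2.289, -2.152, -0.0]
force: [-0.3, -0.1, -4.3]
opening: 0.0237
gripper_force: 30.0
```

```bash
python3 k.py in.png
```

```text
t 15.43 tcp [0.5943 0.0496 0.2715] psi -3.52 tilt [0.0001 0.0001] F [-0.3  -0.08 -4.29] open 0.0237 gf 30.0
[-0.0109 -0.0211 -0.0573]
expect grip [275.0173 180.8114] eye [274.5131 189.0151]
cassette_grip [277.3 181. ] 0.72
cassette_grip [349.9 303.6] 0.26
cassette_eye [273.  187.4] 0.75
hook_seat [279.1 195.8] 0.74
hook_seat [274.2 192.3] 0.64
hook_tip [275.9 193. ] 0.44
cassette [275.1 210.9] 0.81
cassette [280.1 196.1] 0.59
t 15.78 tcp [0.5942 0.0497 0.2714] psi -3.5 tilt [0. 0.] F [ 0.54  0.58 -4.71] open 0.0237 gf 30.0
```

View pics/in.png

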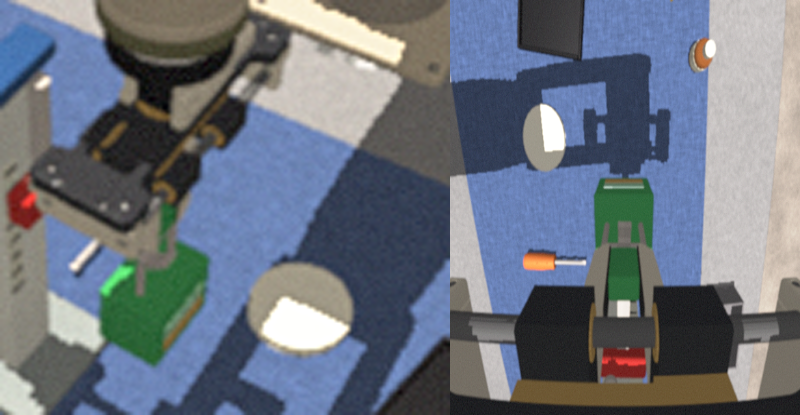

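Viewed: the hook runs through the eye, centred under the tab, with no contact force. Now lower slowly onto the spring.

>>> apply_moves --steps '[0,0,0.1,0,0,0,0,0,0,0.12,0,0,0,0,0,0,0.12,0,0,0,0,0,0,0.1,0,0,0,0,0,0,0.08,0,0,0,0,0,0,0.08,0,0,0,0,0,0,0.06,0,0,0,0,0,0,0.06,0,0,0,0,0,0,0.06,0,0,0,0,0,0,0.06,0,0,0,0,0,0,0.06,0,0,0,0,0,0,0.06,0,0,0,0]'

```text
t: 16.78
tool_pos: [0.5943, 0.0495, 0.2426]
orientation: [2.288, 2.152, 0.0]
force: [-0.8, -0.2, -3.2]
opening: 0.0241
gripper_force: 30.0
```

>>> apply_moves --steps '[0,0,0.08,0,0,0,0,0,0,0.1,0,0,0,0,0,0,0.1,0,0,0,0,0,0,0.1,0,0,0,0,0,0,0.08,0,0,0,0,0,0,0.06,0,0,0,0,0,0,0.03,0,0,0,0,0,0,0,0,0,0,0,0,0,0,0,0,0,0]'

```text
t: 17.53
tool_pos: [0.5943, 0.0495, 0.2263]
orientation: [2.288, 2.152, 0.0]
force: [-0.6, -0.9, -2.3]
opening: 0.0237
gripper_force: 30.0
```

```bash
cat > f.py <<'E'
from st import *
import sys
F=[];T=[]
for i in range(int(sys.argv[1])):
    s=robot.read_state();F.append(s["force"]);T.append(s["wrist_torque"]);eyes.read_camera("top")
F=np.array(F);print("mean F",F.mean(0),"sd",F.std(0),"torque",np.mean(T,0));st()
E
python3 f.py 10
```

```text
mean F [-0.3874 -1.1152 -2.6653] sd [0.4196 0.3256 0.6047] torque [-0.3047  0.1    -0.0031]
t 18.03 tcp [0.5943 0.0496 0.2262] psi -3.51 tilt [ 0.0001 -0.    ] F [-0.27 -0.54 -2.33] open 0.0236 gf 30.0
```

Spring force agrees (25 mm drawn gives 1.8 N). Fy of -1.1 says the bar sits on the tip-side slope, so nudge it towards the seat.

>>> apply_moves --steps '[-0.03,0,0,0,0,0,0,-0.03,0,0,0,0,0,0,0,0,0,0,0,0,0,0,0,0,0,0,0,0]'

```text
t: 18.37
tool_pos: [0.5941, 0.0477, 0.2261]
orientation: [-2.289, -2.152, 0.0]
force: [0.4, -0.5, -1.9]
opening: 0.0241
gripper_force: 30.0
```

```bash
python3 f.py 8
```

```text
mean F [ 0.1821 -1.0677 -2.4563] sd [0.2875 0.4568 0.4482] torque [-0.3158  0.0547  0.0052]
t 18.77 tcp [0.5941 0.0477 0.2261] psi -3.51 tilt [-0.0001 -0.0002] F [-1.04 -1.41 -3.01] open 0.0238 gf 30.0
```

>>> apply_moves --steps '[-0.04,0,0,0,0,0,0,-0.04,0,0,0,0,0,0,0,0,0,0,0,0,0,0,0,0,0,0,0,0]'

```text
t: 19.1
tool_pos: [0.594, 0.0463, 0.2262]
orientation: [-2.287, -2.152, -0.002]
force: [0.4, 6.3, -3.4]
opening: 0.0242
gripper_force: 30.0
```

```bash
python3 f.py 8
```

```text
mean F [ 0.4311  5.7708 -2.5476] sd [0.3017 0.4681 0.7201] torque [ 1.0057 -0.062  -0.0105]
t 19.5 tcp [0.594  0.0464 0.2262] psi -3.47 tilt [0.0002 0.0013] F [ 0.74  4.98 -2.73] open 0.0238 gf 30.0
```

>>> apply_moves --steps '[0.03,0,0,0,0,0,0,0.03,0,0,0,0,0,0,0,0,0,0,0,0,0,0,0,0,0,0,0,0]'

```text
t: 19.83
tool_pos: [0.594, 0.0467, 0.2261]
orientation: [2.289, 2.152, -0.001]
force: [-0.8, -0.8, -2.8]
opening: 0.0237
gripper_force: 30.0
```

```bash
python3 f.py 8
```

```text
mean F [-0.2321 -2.0364 -2.3355] sd [0.4681 0.9678 0.5423] torque [-0.5215  0.1511 -0.0035]
t 20.23 tcp [0.5941 0.0468 0.2261] psi -3.53 tilt [-0.0001 -0.0006] F [-0.92 -3.22 -2.86] open 0.0239 gf 30.0
```

>>> apply_moves --steps '[-0.01,0,0.05,0,0,0,0,0,0,0.1,0,0,0,0,0,0,0.12,0,0,0,0,0,0,0.12,0,0,0,0,0,0,0.12,0,0,0,0,0,0,0.12,0,0,0,0,0,0,0.12,0,0,0,0,0,0,0.12,0,0,0,0,0,0,0.1,0,0,0,0,0,0,0.07,0,0,0,0,0,0,0.04,0,0,0,0,0,0,0,0,0,0,0]'

```text
t: 21.23
tool_pos: [0.5941, 0.0468, 0.1935]
orientation: [2.289, 2.152, -0.0]
force: [-1.1, -4.0, -1.0]
opening: 0.0241
gripper_force: 30.0
```

```bash
python3 f.py 20
```

```text
mean F [-1.0658 -4.7987 -0.5199] sd [0.5037 0.4044 0.4749] torque [-1.015   0.3241 -0.0052]
t 22.23 tcp [0.5941 0.0468 0.1938] psi -3.51 tilt [ 0.0001 -0.0001] F [-1.01 -4.8  -0.76] open 0.0236 gf 30.0
```

>>> apply_moves --steps '[-0.01,0,0.04,0,0,0,0,-0.01,0,0.06,0,0,0,0,-0.01,0,0.06,0,0,0,0,0,0,0.04,0,0,0,0,0,0,0,0,0,0,0,0,0,0,0,0,0,0]'

```text
t: 22.73
tool_pos: [0.5941, 0.0466, 0.1877]
orientation: [-2.288, -2.152, -0.001]
force: [-1.8, 2.0, -0.7]
opening: 0.0239
gripper_force: 30.0
```

```bash
python3 f.py 20
```

```text
mean F [-0.3817  3.9426 -0.2645] sd [0.6555 1.2943 0.4559] torque [ 0.7017  0.1673 -0.0075]
t 23.73 tcp [0.5941 0.0464 0.1878] psi -3.5 tilt [0.0001 0.0006] F [-0.65  4.74 -0.77] open 0.0243 gf 30.0
```

>>> apply_moves --steps '[0.01,0,0.04,0,0,0,0,0.005,0,0.05,0,0,0,0,0,0,0.04,0,0,0,0,0,0,0,0,0,0,0,0,0,0,0,0,0,0,0,0,0,0,0,0,0]'

```text
t: 24.23
tool_pos: [0.5941, 0.0465, 0.1838]
orientation: [-2.288, -2.152, -0.0]
force: [-0.8, 4.1, 0.3]
opening: 0.0241
gripper_force: 30.0
```

```bash
python3 f.py 30
```

```text
mean F [-0.1298  4.2088  0.0767] sd [0.4771 0.5602 0.4918] torque [ 0.7728  0.1092 -0.0079]
t 25.73 tcp [0.5941 0.0465 0.1839] psi -3.51 tilt [0. 0.] F [-0.45  4.21  0.37] open 0.0238 gf 30.0
```

>>> apply_moves --steps '[0.015,0,0,0,0,0,0,0,0,0,0,0,0,0,0,0,0,0,0,0,0]'

```text
t: 25.98
tool_pos: [0.5941, 0.0465, 0.1838]
orientation: [2.289, 2.152, -0.001]
force: [-0.4, 1.6, -0.3]
opening: 0.0239
gripper_force: 30.0
```

```bash
python3 f.py 6
```

```text
mean F [-0.6126  1.2062  0.0194] sd [0.1285 0.299  0.239 ] torque [ 0.211   0.121  -0.0055]
t 26.28 tcp [0.5941 0.0466 0.1838] psi -3.52 tilt [-0.     -0.0004] F [-0.4   0.26  0.18] open 0.0237 gf 30.0
```

>>> apply_moves --steps '[0.007,0,0,0,0,0,0,0,0,0,0,0,0,0,0,0,0,0,0,0,0,0,0,0,0,0,0,0]' --grip_force 12

```text
t: 26.62
tool_pos: [0.5941, 0.0467, 0.1838]
orientation: [2.288, 2.152, -0.001]
force: [0.1, -1.9, 0.0]
opening: 0.0241
gripper_force: 12.0
```

>>> apply_moves --steps '[0,0,0,0,0,0,0,0,0,0,0,0,0,0,0,0,0,0,0,0,0]' --grip_force 3

```text
t: 26.87
tool_pos: [0.5941, 0.047, 0.1838]
orientation: [2.288, 2.152, -0.0]
force: [-0.6, -2.0, -0.9]
opening: 0.0242
gripper_force: 3.0
```

>>> apply_moves --steps '[0,0,0,0,0,0,27,0,0,0,0,0,0,29,0,0,0,0,0,0,32,0,0,0,0,0,0,36,0,0,0,0,0,0,42,0,0,0,0,0,0,50,0,0,0,0,0,0,60,0,0,0,0,0,0,60]'

```text
t: 27.53
tool_pos: [0.5941, 0.0471, 0.1838]
orientation: [2.288, 2.152, 0.0]
force: [0.0, -0.3, -0.2]
opening: 0.0535
gripper_force: 0.0
```

```bash
cat > m.py <<'E'
from st import *
import sys
s,R=st();g=s["tool_pos"]+[0,0,.0188];prev=None
c=eyes.calibration("scene")
for i in range(int(sys.argv[1])):
    im=eyes.read_camera("scene");hs=cv2.cvtColor(im,cv2.COLOR_RGB2HSV)
    m=cv2.inRange(hs,(45,100,30),(80,255,255))[150:260,230:330];M=cv2.moments(m,True)
    r=cv2.inRange(hs,(0,150,60),(6,255,255))[130:260,200:300]
    Q=cv2.moments(r,True)
    print(i,round(M["m10"]/M["m00"],2),round(M["m01"]/M["m00"],2),int(M["m00"]),"red",round(Q["m01"]/max(Q["m00"],1),2))
for th in("cassette_grip","cassette_eye"):
    for q in eyes.place_of("scene",th)[:4]:
        if 240<q["xy"][0]<330: print(th,q["xy"],q["conf"])
K=np.array(c["K"])
def proj(X):
    v=np.array(c["R"])@X+np.array(c["t"]);u=v[:2]/v[2];u=u*(1+c["k1"]*(u@u));return K[:2,:2]@u+K[:2,2]
print("exp grip",proj(g),"eye",proj(g-[0,0,.031]))
c,w=snap("wrist")
save(np.hstack([cv2.resize(im[120:260,220:360],(400,400),interpolation=2),cv2.resize(w,(400,400))]),"hang.png");st()
E
python3 m.py 16
```

```text
t 27.53 tcp [0.5941 0.0471 0.1838] psi -3.51 tilt [0. 0.] F [ 0.04 -0.32 -0.21] open 0.0535 gf 0.0
0 40.49 75.48 517 red 59.73
1 40.5 75.42 522 red 59.75
2 40.55 75.4 515 red 59.6
3 40.54 75.45 521 red 59.77
4 40.46 75.49 514 red 59.75
5 40.51 75.45 515 red 59.68
6 40.54 75.43 520 red 59.71
7 40.5 75.46 516 red 59.74
8 40.46 75.47 519 red 59.59
9 40.51 75.44 520 red 59.84
10 40.49 75.47 519 red 59.66
11 40.53 75.43 517 red 59.48
12 40.47 75.47 521 red 59.72
13 40.52 75.46 515 red 59.82
14 40.56 75.41 516 red 59.71
15 40.49 75.47 518 red 59.76
cassette_grip [271.4, 201.7] 0.77
cassette_eye [270.4, 209.5] 0.89
cassette_eye [272.9, 203.6] 0.37
exp grip [272.8261 202.4662] eye [272.4134 209.5504]
t 28.48 tcp [0.5941 0.0471 0.1838] psi -3.51 tilt [0. 0.] F [-0.27  0.17  0.55] open 0.0556 gf 0.0
```

View pics/hang.png

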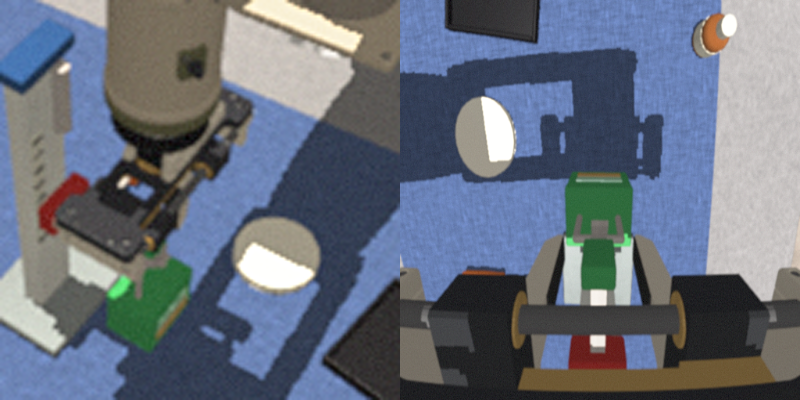

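Viewed: the cassette hangs on the hook, motionless between the open fingers (centroid steady to 0.1 px). Wait 2 s more, then regrip gently.

>>> apply_moves --steps '[0,0,0,0,0,0,60,0,0,0,0,0,0,60,0,0,0,0,0,0,60,0,0,0,0,0,0,60,0,0,0,0,0,0,60,0,0,0,0,0,0,60,0,0,0,0,0,0,60,0,0,0,0,0,0,60,0,0,0,0,0,0,60,0,0,0,0,0,0,60,0,0,0,0,0,0,60,0,0,0,0,0,0,60]'

```text
t: 29.48
tool_pos: [0.5941, 0.0471, 0.1838]
orientation: [2.288, 2.152, -0.0]
force: [-0.7, 0.8, -0.5]
opening: 0.0555
gripper_force: 0.0
```

>>> apply_moves --steps '[0,0,0,0,0,0,60,0,0,0,0,0,0,60,0,0,0,0,0,0,60,0,0,0,0,0,0,60,0,0,0,0,0,0,60,0,0,0,0,0,0,60,0,0,0,0,0,0,60,0,0,0,0,0,0,60,0,0,0,0,0,0,60,0,0,0,0,0,0,60,0,0,0,0,0,0,60,0,0,0,0,0,0,60]'

```text
t: 30.48
tool_pos: [0.5941, 0.0471, 0.1838]
orientation: [-2.288, -2.152, 0.0]
force: [-0.3, -0.8, 0.7]
opening: 0.0557
gripper_force: 0.0
```

>>> apply_moves --steps '[0,0,0,0,0,0,50,0,0,0,0,0,0,42,0,0,0,0,0,0,36,0,0,0,0,0,0,32,0,0,0,0,0,0,30,0,0,0,0,0,0,28,0,0,0,0,0,0,27,0,0,0,0,0,0,26,0,0,0,0,0,0,25,0,0,0,0,0,0,22,0,0,0,0,0,0,10,0,0,0,0,0,0,0]' --grip_force 5

```text
t: 31.48
tool_pos: [0.594, 0.0471, 0.1838]
orientation: [-2.288, -2.152, 0.0]
force: [0.7, 0.5, 1.0]
opening: 0.0239
gripper_force: 5.0
```

>>> apply_moves --steps '[0,0,0,0,0,0,0,0,0,0,0,0,0,0]' --grip_force 15

```text
t: 31.65
tool_pos: [0.5941, 0.0471, 0.1838]
orientation: [-2.288, -2.152, 0.0]
force: [0.8, 0.5, -0.2]
opening: 0.0237
gripper_force: 15.0
```

>>> apply_moves --steps '[0,0,0,0,0,0,0,0,0,0,0,0,0,0]' --grip_force 30

```text
t: 31.82
tool_pos: [0.594, 0.0471, 0.1838]
orientation: [-2.288, -2.152, 0.0]
force: [-0.1, 0.3, -0.3]
opening: 0.0238
gripper_force: 30.0
```

```bash
python3 f.py 6
```

```text
mean F [-0.2216 -0.1007 -0.2004] sd [0.4229 0.3819 0.5116] torque [-0.0753  0.1294 -0.0269]
t 32.12 tcp [0.5941 0.0471 0.1838] psi -3.51 tilt [-0.  0.] F [-0.54  0.24  0.13] open 0.0239 gf 30.0
```

>>> apply_moves --steps '[0,0,-0.03,0,0,0,0,0,0,-0.06,0,0,0,0,0,0,-0.09,0,0,0,0,0,0,-0.11,0,0,0,0,0,0,-0.11,0,0,0,0,0,0,-0.11,0,0,0,0,0,0,-0.11,0,0,0,0,0,0,-0.11,0,0,0,0,0,0,-0.11,0,0,0,0,0,0,-0.11,0,0,0,0,0,0,-0.11,0,0,0,0,0,0,-0.11,0,0,0,0]'

```text
t: 33.12
tool_pos: [0.5941, 0.0471, 0.2192]
orientation: [-2.288, -2.152, 0.0]
force: [1.8, 0.4, -1.8]
opening: 0.0235
gripper_force: 30.0
```

>>> apply_moves --steps '[0,0,-0.11,0,0,0,0,0,0,-0.11,0,0,0,0,0,0,-0.11,0,0,0,0,0,0,-0.11,0,0,0,0,0,0,-0.11,0,0,0,0,0,0,-0.1,0,0,0,0,0,0,-0.09,0,0,0,0,0,0,-0.07,0,0,0,0,0,0,-0.05,0,0,0,0,0,0,-0.05,0,0,0,0,0,0,-0.05,0,0,0,0,0,0,-0.05,0,0,0,0]'

```text
t: 34.12
tool_pos: [0.594, 0.0471, 0.2492]
orientation: [-2.288, -2.152, 0.0]
force: [0.8, -0.7, -4.0]
opening: 0.024
gripper_force: 30.0
```

>>> apply_moves --steps '[0,0,-0.05,0,0,0,0,0,0,-0.05,0,0,0,0,0,0,-0.05,0,0,0,0,0,0,-0.06,0,0,0,0,0,0,-0.08,0,0,0,0,0,0,-0.1,0,0,0,0,0,0,-0.1,0,0,0,0,0,0,-0.07,0,0,0,0,0,0,-0.03,0,0,0,0,0,0,0,0,0,0,0,0,0,0,0,0,0,0]'

```text
t: 35.03
tool_pos: [0.5941, 0.0471, 0.2669]
orientation: [-2.288, -2.152, -0.0]
force: [0.1, -0.4, -4.1]
opening: 0.0239
gripper_force: 30.0
```

```bash
python3 f.py 4
```

```text
mean F [-0.2722  0.0212 -4.5123] sd [0.5755 0.3861 0.4258] torque [-0.0666  0.0723  0.0386]
t 35.23 tcp [0.594  0.0471 0.2667] psi -3.51 tilt [-0.0004 -0.    ] F [ 0.96  0.6  -4.3 ] open 0.0237 gf 30.0
```

>>> apply_moves --steps '[0,0,-0.06,0,0,0,0,0,0,-0.1,0,0,0,0,0.05,0,0,0,0,0,0,0.12,0,0,0,0,0,0,0.18,0,0,0,0,0,0,0.2,0,0,0,0,0,0,0.2,0,0,0,0,0,0,0.2,0,0,0,0,0,0,0.2,0,0,0,0,0,0,0.2,0,0,0,0,0,0,0.25,0,0,0,0,0,0,0.3,0,0,0,0,0,0]'

```text
t: 36.23
tool_pos: [0.5976, 0.1046, 0.2717]
orientation: [2.289, 2.152, -0.0]
force: [-0.3, -0.0, -4.8]
opening: 0.0239
gripper_force: 30.0
```

>>> apply_moves --steps '[0.4,0,0,0,0,0,0,0.5,-0.1,0,0,0,0,0,0.7,-0.3,0,0,0,0,0,0.8,-0.5,0,0,0,0,0,0.8,-0.7,0,0,0,0,0,0.8,-0.7,0,0,0,0,0,0.7,-0.7,0,0,0,0,0,0.6,-0.6,0,0,0,0,0,0.4,-0.5,0,0,0,0,0,0.2,-0.3,0,0,0,0,0,0,0,0,0,0,0,0,0,0,0,0,0,0,0]'

```text
t: 37.23
tool_pos: [0.4766, 0.2891, 0.2719]
orientation: [2.287, 2.153, 0.0]
force: [0.7, 0.6, -4.3]
opening: 0.0242
gripper_force: 30.0
```

```bash
python3 - <<'E'
from st import *
c,im=snap("top");
for th in("tray","hook_seat","hook_tip"):
    for q in eyes.place_of("top",th)[:2]: print(th,np.round(q["xy"],1),q["conf"],atz(c,q["xy"],{"tray":0,"hook_seat":.235}.get(th,.248)))
c,im=snap("wrist")
for q in eyes.place_of("wrist","tray")[:2]: print("wrist tray",q["xy"],q["conf"],atz(c,q["xy"],0))
s,R=st();print(R.T@(np.array([.470,.287,.1165])-s["tool_pos"])/.03)
E
```

```text
tray [142.4 235.2] 0.8 [0.4671 0.287  0.    ]
hook_seat [218.2 181.1] 0.87 [0.5888 0.0444 0.235 ]
hook_seat [125.  148.4] 0.74 [0.6727 0.273  0.235 ]
hook_tip [210.8 177.9] 0.77 [0.5947 0.061  0.248 ]
wrist tray [248.3, 160.1] 0.9 [0.4686 0.2868 0.    ]
t 37.53 tcp [0.4773 0.2881 0.2716] psi -3.59 tilt [-0.0001 -0.0002] F [ 0.08  0.34 -5.45] open 0.0237 gf 30.0
[-0.0494 -0.239   5.17  ]
```

>>> apply_moves --steps '[-0.04,-0.14,0.3,0,0,0,0,0,-0.14,0.5,0,0,0,0,0,0,0.6,0,0,0,0,0,0,0.6,0,0,0,0,0,0,0.6,0,0,0,0,0,0,0.6,0,0,0,0,0,0,0.6,0,0,0,0,0,0,0.5,0,0,0,0,0,0,0.3,0,0,0,0,0,0,0.15,0,0,0,0,0,0,0.05,0,0,0,0,0,0,0,0,0,0,0]'

```text
t: 38.53
tool_pos: [0.4686, 0.288, 0.1281]
orientation: [2.289, 2.152, 0.001]
force: [-0.0, 0.3, -3.5]
opening: 0.0242
gripper_force: 30.0
```

>>> apply_moves --steps '[0,0,0.05,0,0,0,0,0,0,0.05,0,0,0,0,0,0,0.05,0,0,0,0,0,0,0.05,0,0,0,0,0,0,0.05,0,0,0,0,0,0,0.05,0,0,0,0,0,0,0.04,0,0,0,0,0,0,0,0,0,0,0,0,0,0,0,0,0,0]'

```text
t: 39.28
tool_pos: [0.4681, 0.288, 0.1174]
orientation: [-2.288, -2.152, 0.0]
force: [0.3, 0.6, -3.4]
opening: 0.0237
gripper_force: 30.0
```

```bash
python3 f.py 4
```

```text
mean F [ 0.08   -0.1093 -3.9057] sd [0.2938 0.4789 0.2882] torque [-0.0678  0.0798  0.0079]
t 39.48 tcp [0.4683 0.2881 0.1176] psi -3.51 tilt [0.0002 0.0001] F [ 0.72  0.34 -5.05] open 0.0238 gf 30.0
```

Not yet down, so creep on until contact.

>>> apply_moves --steps '[0,0,0.03,0,0,0,0,0,0,0.03,0,0,0,0,0,0,0,0,0,0,0,0,0,0,0,0,0,0]'

```text
t: 39.82
tool_pos: [0.4685, 0.2882, 0.117]
orientation: [2.288, 2.152, 0.001]
force: [-2.8, -2.8, 4.7]
opening: 0.0236
gripper_force: 30.0
```

```bash
python3 f.py 4
```

```text
mean F [-2.9757 -2.2478  5.1776] sd [0.1993 0.3942 0.4914] torque [-0.4437  0.939   0.048 ]
t 40.02 tcp [0.4685 0.2882 0.117 ] psi -3.51 tilt [0.0008 0.0004] F [-3.43 -3.02  5.91] open 0.024 gf 30.0
```

>>> apply_moves --steps '[0,0,-0.015,0,0,0,0,0,0,0,0,0,0,0,0,0,0,0,0,0,27,0,0,0,0,0,0,29,0,0,0,0,0,0,33,0,0,0,0,0,0,40,0,0,0,0,0,0,50,0,0,0,0,0,0,60,0,0,0,0,0,0,60,0,0,0,0,0,0,60]' --grip_force 5

```text
t: 40.85
tool_pos: [0.4682, 0.2881, 0.1162]
orientation: [-2.288, -2.152, 0.0]
force: [-0.4, 0.4, 0.7]
opening: 0.0551
gripper_force: 0.0
```

>>> apply_moves --steps '[0,0,-0.2,0,0,0,60,0,0,-0.5,0,0,0,60,0,0,-0.8,0,0,0,60,0,0,-0.8,0,0,0,60,0,0,-0.8,0,0,0,60,0,0,-0.8,0,0,0,60,0,0,-0.8,0,0,0,60,0,0,-0.5,0,0,0,60,0,0,-0.2,0,0,0,60,0,0,0,0,0,0,60,0,0,0,0,0,0,60]'

```text
t: 41.77
tool_pos: [0.4681, 0.288, 0.2777]
orientation: [-2.288, -2.152, 0.0]
force: [-0.4, -0.2, -0.2]
opening: 0.0554
gripper_force: 0.0
```

```bash
python3 - <<'E'
from st import *
st();c,a=snap("scene");c,w=snap("wrist")
save(np.hstack([cv2.resize(a[90:370,120:450],(400,400),interpolation=2),cv2.resize(w,(400,400))]),"end.png")
E
```

```text
t 41.77 tcp [0.4681 0.288  0.2777] psi -3.51 tilt [-0.0003 -0.0001] F [-0.37 -0.18 -0.22] open 0.0554 gf 0.0
```

View pics/end.png

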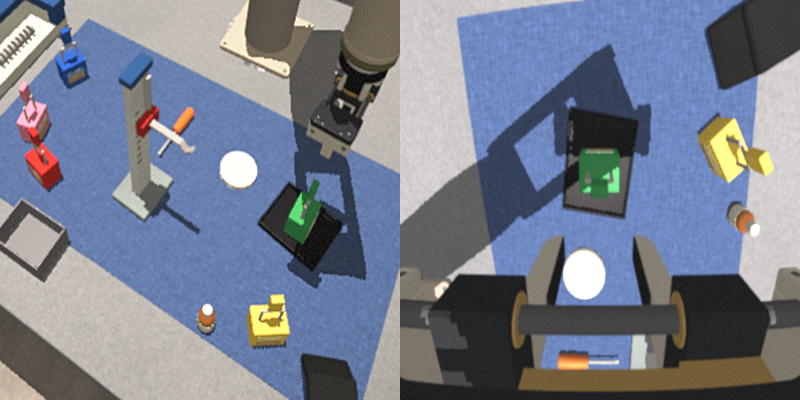

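The cassette stands upright in the black tray at (303,215), the hook is empty at its top stop, and everything else is where it was.

```bash
python3 -c "
from plant import robot
print(robot.close_job())"
```

```text
the job is handed in; nothing more can be done
None
```

I hung the green cassette (about 4.5 N) on the scale, left it still and untouched for about 3 s, lifted it slowly off the hook, stood it upright in the black tray, and handed the job in at about 42 s; seating it in the V took a few sideways nudges (up to about 6 N) against the hook.

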